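# Unstack the tube mixer's parts and set each in its place

## Robot

A 6-joint arm with a two-finger parallel gripper is mounted at the origin on a cart in front of the work surface, level with it; the furniture and walls round the work are solid. World frame = base frame: x ahead of the robot, y to its left, z up, the work surface at z = 0. Lengths are in mm, angles in degrees, forces in N, time in s.
With the tool pointing down it reaches from about 350 to 850 mm from the base axis. Payload 8.1 kg.
Tool frame: the origin (TCP) lies on the centre line of the jaws, within the pads' length; the fingertips stand 19 mm ahead of it and the grasp point (between the pads) is the TCP; z points along the fingers, y is the line along which they close (so a half turn about z gives the same grasp; the last joint's range is limited). The gripper opens to 85 mm and grips with 20 to 120 N. Pads are 22 mm wide; open, the fingers measure 114 mm over their backs; the gripper's body (76 mm by 85 mm) begins 54 mm behind the grasp point. The pads swing forward as they close: fully open they stand 13 mm farther back than shut.
Start: joints at [-80.065, 7.471, 85.268, -0, 87.261, -4.893], TCP at [153.573, -580.018, 250.292] pointing down, gripper open.
Joint ranges: [-169.43, 169.43], [-51.17, 129.36], [1.28, 143.12], [-76.62, 256.62], [0, 156.53], [-152.29, 152.29]. Speed limits (degrees/s): [136.94, 136.94, 159.86, 180, 180, 180].

## Interface

Orientations are given as [roll, pitch, yaw] about the fixed x, y, z axes, in that order (R = Rz(yaw) Ry(pitch) Rx(roll)).
In Python, from bench import r gives the robot as it stands. The module is installed in compiled form; this text tells all that it offers.
- The arm moves only by the tool servo_tool, never from a script. Its arguments are lists of equal length, an entry for each row: "fingers": the finger opening in m, from 0 to 0.0854; "linear": the shift along the tool's x, y, z in m, a list of three; "rotation": the turn, a rotation vector about the tool's x, y, z in degrees, a list of three. A call has 1 to 10 rows; each row is the pose to reach, as a shift and turn from the pose commanded when the call began, along the tool's axes at that moment; what a row does not reach only later rows make up. A row lasts 1/10 s, in which the tool goes at most 50 mm and 8.59 degrees, less where a joint would pass 70% of its speed; a pose out of reach is approached as far as the arm can. A call with a gripper value outside its range is refused whole. The fingers move at their own pace and stop on an object; "force" is the grip in N (left out, the last holds). Time passes only in rows, so rows that repeat a pose let the fingers close. It gives the time, the measured TCP pose, the force, the opening and the grip force at its end, in the units of the state.
- r.sense(): the state, without advancing time (a new reading comes with each control period).
- r.snapshot(name): name is "scene" or "top"; returns a dict with "frame" (384x512x3 uint8, red, green, blue), "fx", "fy", "cx", "cy" (pixels), "camera_from_world" (4x4, takes a point from world to camera coordinates). Camera axes: x right, y up, looking along -z (the intrinsics and any distortion apply to the point x, -y, -z); pixel columns grow to the right and rows downward; lengths in mm; the calibration is good to about 2 mm. A picture is of the moment at which its call begins. There is no depth.
- r.hand_in(): hands the job in; it is judged then, once.
The state is a dict: "time": time; "joint_pos": joint angles; "qd": joint speeds; "joint_efforts": joint torques, N m; "tool_pos": TCP position; "tcp_rot": TCP orientation; "ft_force": force on the tool from outside, world axes, zero at the start; "wrist_torque": the same for the moment, N m; "finger_gap": finger opening in mm; "grip_force": force on a finger pad.
Only numpy, scipy, OpenCV 4.12 (cv2) and the standard library are available. Lean on these libraries where they do the work, as an engineer would, in place of code of your own. Each camera call takes 0.05 s, during which the arm holds its last target. There are 200 camera calls.

## Task

Take the pile of tube-mixer parts apart from the top down, finishing each part before you take the next: push the white mixer head fully home on the mixer's flatted shaft (its D-shaped bore fits only one way round), then lay the green, the blue and the yellow tube block, in that order, flat inside the tray of its own colour. Set the parts down rather than dropping them, and leave the amber and the white bottle standing where they are.

Things in the scene. Friction and masses are not known exactly. Their poses are not given: they have to be found in the camera images.
- mixer_head: White mixer head on top of the pile: grey disc 60 wide, 10 thick, with a white square hub 34 x 34 up to 34 above the underside (grip the hub across its flat sides). D-shaped bore right through: radius 10.25, flat 5.25 from the axis on the head's -x side, where orange marks lie. Origin: bore axis at the underside, z up. Loose, about 0.08 kg.
- green_block: Green tube block under the head: 90 (its x) x 46 (its y) x 26 high, solid, dark well mouths at the ends. Origin: centre of the underside. Loose, about 0.11 kg. It lies crosswise on the blue block.
- blue_block: Blue tube block under the green one: 100 (its x) x 56 (its y) x 28 high, solid. Origin: centre of the underside. Loose, about 0.16 kg. It lies crosswise on the yellow block.
- yellow_block: Yellow tube block at the bottom of the pile, on the bench: 120 (its x) x 64 (its y) x 30 high, solid. Origin: centre of the underside. Loose, about 0.22 kg.
- mixer: White mixer, 104 x 104, fixed. On it a dark round shoulder (64 wide, top 42 above bench) and an upright steel shaft to 68: radius 9, one flat 4 from the axis on the mixer's -x side, marked by an orange bar; top 4 tapered. Origin: shaft axis at bench level. Home: the head's underside is on the shoulder, head x and mixer x point the same way; 1.25 clearance round the shaft.
- green_tray: Green shallow tray, fixed to the bench: inside 110 (its x) x 66 (its y), rims 5 thick and 9 high, floor 3 above the bench. Origin: its centre at bench level. The green block lies in it lengthwise (either way round) with 10 to spare on each side.
- blue_tray: Blue shallow tray, fixed to the bench: inside 120 (its x) x 76 (its y), rims 5 thick and 9 high, floor 3 above the bench. Origin: its centre at bench level. The blue block lies in it lengthwise (either way round) with 10 to spare on each side.
- yellow_tray: Yellow shallow tray, fixed to the bench: inside 140 (its x) x 84 (its y), rims 5 thick and 9 high, floor 3 above the bench. Origin: its centre at bench level. The yellow block lies in it lengthwise (either way round) with 10 to spare on each side.
- amber_bottle: Brown bottle with black cap, 58 diameter x 115 high, standing loose on the bench among the things; to be left alone. Origin: centre of its underside.
- white_bottle: White screw-cap bottle, 38 diameter x 88 high, standing loose at the left of the bench; to be left alone. Origin: centre of its underside.

How it is judged (in metres and radians):
On the way, in this order (a step that is already met when the one before it is completed fails the run):
1. the mixer head is fully home on the shaft and released (horizontal distance between mixer_head and mixer below 0.004 m and z of mixer_head in the frame of mixer between 0.039 and 0.0455 m and angle between mixer_head's own z axis and vertical below 0.1 rad and angle between the x axis of mixer_head and the x axis of mixer, either way round below 0.5 rad and linear speed of mixer_head below 0.02 m/s and contact force between the fingers and mixer_head below 0.5 N), for 0.2 s.
2. the green block lies flat inside the green tray, released (horizontal distance between green_block and green_tray below 0.017 m and z of green_block in the frame of green_tray between 0.001 and 0.006 m and angle between green_block's own z axis and vertical below 0.06 rad and angle between the x axis of green_block and the x axis of green_tray, either way round below 0.6 rad and linear speed of green_block below 0.02 m/s and contact force between the fingers and green_block below 0.5 N), for 0.2 s.
3. the blue block lies flat inside the blue tray, released (horizontal distance between blue_block and blue_tray below 0.017 m and z of blue_block in the frame of blue_tray between 0.001 and 0.006 m and angle between blue_block's own z axis and vertical below 0.06 rad and angle between the x axis of blue_block and the x axis of blue_tray, either way round below 0.6 rad and linear speed of blue_block below 0.02 m/s and contact force between the fingers and blue_block below 0.5 N), for 0.2 s.
4. the yellow block lies flat inside the yellow tray, released (horizontal distance between yellow_block and yellow_tray below 0.017 m and z of yellow_block in the frame of yellow_tray between 0.001 and 0.006 m and angle between yellow_block's own z axis and vertical below 0.06 rad and angle between the x axis of yellow_block and the x axis of yellow_tray, either way round below 0.6 rad and linear speed of yellow_block below 0.02 m/s and contact force between the fingers and yellow_block below 0.5 N), for 0.2 s.
At the end, for the whole second after the job is handed in: The head is seated on the shaft (underside within 3.5 mm of the shoulder, axis within 4 mm, upright, x axes matched); each block lies flat inside the rims of the tray of its colour (centre within 17 mm, lengthwise); all is released and at rest; both bottles stand within 30 mm of where they were (all of step 1 and all of step 2 and all of step 3 and all of step 4 and distance of each of amber_bottle, white_bottle from where it was at the start of the episode below 0.03 m and angle between each of amber_bottle, white_bottle's own z axis and vertical below 0.15 rad); the robot touches nothing.
It fails at once if a part is dropped or thrown (moves faster than 0.7 m/s, a fall of more than about 25 mm, with no finger on it) ((linear speed of mixer_head above 0.7 m/s and contact force between the fingers and mixer_head below 0.05 N) or (linear speed of green_block above 0.7 m/s and contact force between the fingers and green_block below 0.05 N) or (linear speed of blue_block above 0.7 m/s and contact force between the fingers and blue_block below 0.05 N) or (linear speed of yellow_block above 0.7 m/s and contact force between the fingers and yellow_block below 0.05 N)).
It fails at once if a bottle is pushed more than 30 mm away or tipped (distance of any of amber_bottle, white_bottle from where it was at the start of the episode above 0.03 m or angle between any of amber_bottle, white_bottle's own z axis and vertical above 0.3 rad).
It also fails if it takes over 144 s, if anything falls off the work surface, if the arm or the gripper's body presses on something with over 40 N, if the wrist force passes 120 N, or if a joint passes its speed limit or range.

## Working session

There is one attempt and no reset: what is moved stays moved. The work goes in short steps, Python scripts to look and compute and a tool call to move; the robot and the scene stay as the last step left them, time stands still between calls to the robot, and variables do not carry over. Pictures are saved under pics/ and viewed, at most 14 in all, crops included, and the job is handed in when it is done.

Besides the shell and the picture viewer there is one more tool, called after "Emit:" in YAML: its name, and indented under it one key for each argument. servo_tool: Moves the arm, as the interface text tells. Its arguments: {"type":"object","properties":{"fingers":{"type":"array","items":{"type":"number"}},"linear":{"type":"array","items":{"type":"array","items":{"type":"number"}}},"rotation":{"type":"array","items":{"type":"array","items":{"type":"number"}}},"force":{"type":"number"}},"required":["fingers","linear","rotation"]}

```bash
mkdir -p pics
python3 - <<'E'
from bench import r
import cv2,numpy as np
s=r.sense();print({k:np.round(v,2).tolist() for k,v in s.items()})
for n in("scene","top"):
    d=r.snapshot(n);cv2.imwrite(f"pics/{n}0.png",cv2.resize(d["frame"][:,:,::-1],(800,600)))
    print(n,{k:(np.round(v,4).tolist() if k!="frame" else 0) for k,v in d.items()})
E
```

```text
{'time': 0.0, 'joint_pos': [-80.06, 7.51, 85.33, 0.0, 87.26, -4.89], 'qd': [0.07, 0.03, 0.02, -0.03, -0.05, -0.13], 'joint_efforts': [-0.0, -56.94, -50.06, -0.0, 0.01, -0.0], 'tool_pos': [153.49, -579.5, 249.24], 'tcp_rot': [-179.89, -0.01, 14.83], 'ft_force': [0.26, -0.02, 0.13], 'wrist_torque': [-0.03, 0.04, 0.01], 'grip_force': 0.0, 'finger_gap': 85.25}
scene {'frame': 0, 'fx': 402.5475, 'fy': 402.5475, 'cx': 261.5495, 'cy': 197.5737, 'camera_from_world': [[-0.8635, -0.5043, -0.0053, 505.2739], [0.3689, -0.6388, 0.6752, -221.8509], [-0.3439, 0.5811, 0.7376, -989.6644], [0.0, 0.0, 0.0, 1.0]]}
top {'frame': 0, 'fx': 347.4825, 'fy': 347.4825, 'cx': 256.4315, 'cy': 192.1783, 'camera_from_world': [[-0.004, -1.0, -0.0045, 62.9083], [0.9843, -0.0047, 0.1763, -532.6333], [-0.1763, -0.0038, 0.9843, -1130.2864], [0.0, 0.0, 0.0, 1.0]]}
```

View pics/scene0.png

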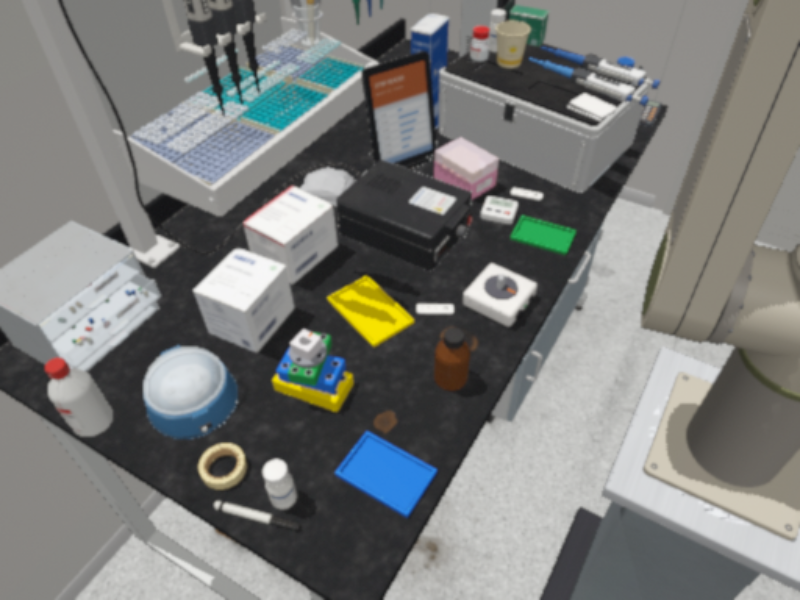

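View pics/top0.png

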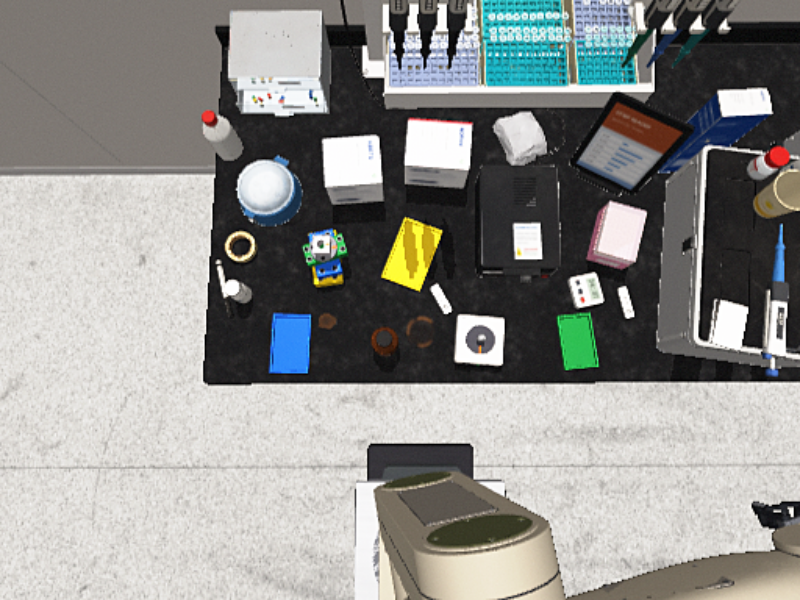

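The scene view shows the pile at (315,370), mixer (500,292), green tray (543,233), yellow tray (370,310) and blue tray (385,472). In the top view the pile is at (325,258), mixer (480,340), and trays at (578,341), (412,254) and (290,343). Next I'll cast contours to planes and view enlarged crops.

```bash
cat > h.py <<'E'
from bench import r
import cv2,numpy as np
def cast(d,uv,z):
    uv=np.atleast_2d(np.asarray(uv,float));T=d["camera_from_world"];R,t=T[:3,:3],T[:3,3]
    c=-R.T@t
    v=np.c_[(uv[:,0]-d["cx"])/d["fx"],-(uv[:,1]-d["cy"])/d["fy"],-np.ones(len(uv))]@R
    return c+v*((z-c[2])/v[:,2])[:,None]
def proj(d,p):
    p=np.atleast_2d(p);T=d["camera_from_world"];q=p@T[:3,:3].T+T[:3,3]
    return np.c_[d["cx"]-d["fx"]*q[:,0]/q[:,2],d["cy"]+d["fy"]*q[:,1]/q[:,2]]
H={"green":(50,75),"blue":(100,118),"yellow":(24,34)}
def blobs(d,c,smin=110,vmin=70,amin=40):
    h=cv2.cvtColor(d["frame"],cv2.COLOR_RGB2HSV);lo,hi=H[c]
    m=cv2.inRange(h,(lo,smin,vmin),(hi,255,255))
    cs,_=cv2.findContours(m,cv2.RETR_EXTERNAL,cv2.CHAIN_APPROX_NONE)
    return [c for c in sorted(cs,key=cv2.contourArea)[::-1] if cv2.contourArea(c)>amin]
def rect(p):
    (c,s,a)=cv2.minAreaRect(p[:,:2].astype(np.float32))
    if s[0]<s[1]: s=s[::-1];a+=90
    return np.round(c,1),np.round(s,1),round((a+90)%180-90,1)
def crop(d,u,v,w,h,k):
    x,y=int(u-w/2),int(v-h/2);return cv2.resize(d["frame"][y:y+h,x:x+w,::-1],None,fx=k,fy=k,interpolation=cv2.INTER_CUBIC)
E
python3 - <<'E'
from h import *
D={n:r.snapshot(n) for n in("scene","top")}
for n,d in D.items():
    for c in H:
        for b in blobs(d,c)[:3]:
            print(n,c,cv2.contourArea(b),b[:,0].mean(0).round(),*rect(cast(d,b[:,0],9)))
s,t=D["scene"],D["top"]
k=.64
im=np.vstack([np.hstack([crop(t,325*k,258*k,50,50,8)[:300],crop(t,480*k,340*k,50,50,8)[50:350]]),np.hstack([crop(s,315*k,370*k,66,50,6),crop(s,500*k,292*k,66,50,6)])[:, :] if 0 else np.hstack([crop(s,314*k,365*k,66,50,400/66)[:300],crop(s,500*k,290*k,66,50,400/66)[:300]])])
cv2.imwrite("pics/crop1.png",im);print(im.shape)
E
```

```text
scene green 638.0 [347. 150.] [ 449.  -326.7] [125.9  91.3] 5.0
scene green 106.5 [196. 239.] [666.9 218.9] [50.7 41.5] 23.2
scene blue 1974.5 [247. 303.] [446.9 307.4] [136.4  93.8] -1.4
scene blue 714.5 [127. 264.] [772.3 368.7] [143.8  96.6] 62.2
scene blue 410.0 [277.  38.] [1041.7 -889.1] [497.9 109.3] -63.0
scene yellow 1364.5 [237. 198.] [649.7  36.9] [163.5 103.8] -21.6
scene yellow 497.0 [202. 250.] [643.7 226.3] [136.4  84.3] 8.1
top green 732.0 [369. 218.] [ 449.  -328.3] [122.5  76.6] 5.7
top blue 911.0 [185. 219.] [446.9 307.4] [132.4  87.9] -1.4
top blue 845.0 [454.  86.] [ 940.8 -660.8] [305.1 116.6] -53.7
top blue 266.0 [178. 131.] [768.3 348.9] [144.3  91.6] -54.8
top yellow 1036.5 [263. 162.] [649.7  36. ] [153.1  94.7] -21.5
top yellow 49.0 [208. 179.] [588.4 229.2] [71.8 34.6] 77.0
(600, 800, 3)
```

View pics/crop1.png

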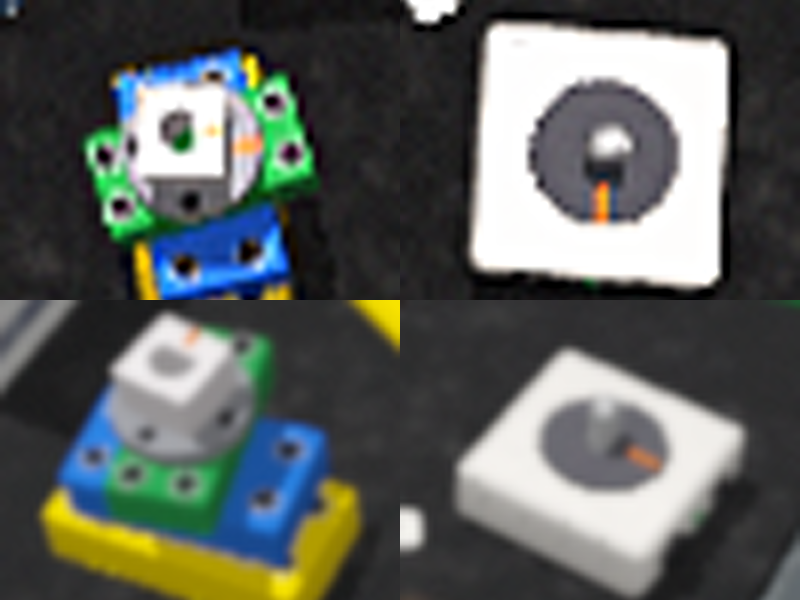

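The crops show the head's orange mark pointing right (world −y) on the hub and disc, and the mixer's orange bar pointing down (world −x), so the head needs about a −90° turn. Now I'll measure the head and mixer axes.

```bash
cat >> h.py <<'E'
def near(mask,u,v,rad):
    cs,_=cv2.findContours(mask,cv2.RETR_LIST,cv2.CHAIN_APPROX_NONE)
    return [c for c in sorted(cs,key=cv2.contourArea)[::-1] if np.hypot(*(c[:,0].mean(0)-(u,v)))<rad and cv2.contourArea(c)>20]
def orange(d,u,v,rad):
    h=cv2.cvtColor(d["frame"],cv2.COLOR_RGB2HSV);m=cv2.inRange(h,(4,90,150),(20,255,255))
    y,x=np.nonzero(m);k=np.hypot(x-u,y-v)<rad;return np.c_[x[k],y[k]]
E
python3 - <<'E'
from h import *
D={n:r.snapshot(n) for n in("scene","top")}
k=.64
for n,(hu,mu) in {"scene":((196,225),(320,185)),"top":((206,156),(307,218))}.items():
    d=D[n];h=cv2.cvtColor(d["frame"],cv2.COLOR_RGB2HSV)
    for th in (200,225):
        w=cv2.inRange(h,(0,0,th),(180,45,255))
        for c in near(w,*hu,12)[:2]: print(n,th,"hub118",cv2.contourArea(c),*rect(cast(d,c[:,0],118)))
        for c in near(w,*mu,14)[:3]: print(n,th,"mixer",cv2.contourArea(c),*rect(cast(d,c[:,0],34)))
    g=cv2.inRange(h,(0,0,60),(180,110,135))
    for c in near(g,*mu,10)[:2]: print(n,"shoulder42",cv2.contourArea(c),*rect(cast(d,cv2.convexHull(c)[:,0],42)))
    o=orange(d,*mu,20);print("orange mixer z42",cast(d,o,42.5).mean(0).round(1),len(o), cast(d,o,42.5)[:,:2].round().tolist()[:12])
    o=orange(d,*hu,20);print("orange hub px",o.tolist(), "118:",cast(d,o,118)[:,:2].round().tolist())
E
```

```text
scene 200 hub118 122.0 [642.  224.7] [34.3 33.6] 89.3
scene 200 hub118 36.5 [643.7 227.1] [22.3 16.6] -18.1
scene 200 mixer 803.5 [ 450.9 -110.4] [102.5 100.3] 85.0
scene 200 mixer 310.5 [ 451.8 -116.2] [70.2 68.7] -60.0
scene 225 hub118 95.5 [641.8 225.5] [31.2 28.9] 87.2
scene 225 hub118 54.0 [643.9 227.2] [24.9 21.7] -2.8
scene 225 mixer 725.0 [ 451.1 -111.1] [97.  96.3] 84.9
scene 225 mixer 340.5 [ 453.7 -117.7] [74.5 71.6] -60.0
scene shoulder42 1257.5 [449.7 -95.4] [137.8 124.7] 85.3
scene shoulder42 1186.5 [446.2 -94.9] [131.3 115. ] 84.9
orange mixer z42 [ 428.1 -108.2   42.5] 10 [[435.0, -109.0], [432.0, -110.0], [430.0, -112.0], [433.0, -105.0], [430.0, -106.0], [428.0, -108.0], [425.0, -109.0], [423.0, -111.0], [424.0, -106.0], [421.0, -107.0]]
orange hub px [[199, 213], [198, 214]] 118: [[643.0, 209.0], [643.0, 213.0]]
top 200 hub118 104.5 [635.2 224.5] [49.7 48.9] -16.6
top 200 hub118 26.5 [640.4 228.4] [20.4 16.3] 1.2
top 200 mixer 862.5 [ 449.3 -109. ] [103.6 102.1] -5.1
top 200 mixer 297.0 [ 449.4 -110.1] [66.3 63.1] 44.1
top 225 hub118 94.0 [641.9 226.9] [37.5 32.6] 1.1
top 225 hub118 27.5 [642.  228.5] [23.6 16.3] 1.2
top 225 mixer 847.0 [ 449.  -109.1] [101.9 101.7] -5.0
top 225 mixer 308.0 [ 449.4 -110.1] [67.9 66.3] -46.1
top shoulder42 207.0 [ 447.6 -109.8] [58.8 57.8] 44.1
top shoulder42 22.5 [ 452.6 -111.6] [19.3 16.5] -46.1
orange mixer z42 [ 426.9 -106.6   42.5] 8 [[435.0, -109.0], [432.0, -105.0], [428.0, -105.0], [428.0, -108.0], [425.0, -105.0], [425.0, -108.0], [421.0, -105.0], [421.0, -108.0]]
orange hub px [[209, 156], [213, 157], [214, 157], [215, 157], [212, 158], [213, 158], [214, 158], [215, 158]] 118: [[640.0, 214.0], [637.0, 201.0], [637.0, 197.0], [637.0, 194.0], [634.0, 204.0], [634.0, 201.0], [633.0, 197.0], [633.0, 194.0]]
```

```bash
cat > plan.py <<'E'
import sys,numpy as np
from bench import r
s=r.sense();x,y,z,w=map(float,sys.argv[1:5])
y0=np.radians(s["tcp_rot"][2]);d=np.array([x,y,z])-s["tool_pos"]
print("t",round(s["time"],2),"pos",np.round(s["tool_pos"],1),"rot",np.round(s["tcp_rot"],1),"gap",round(s["finger_gap"],1),"F",np.round(s["ft_force"],1))
c,n=np.cos(y0),np.sin(y0)
print("lin mm",np.round([c*d[0]+n*d[1],n*d[0]-c*d[1],-d[2]],1),"rotz",round((np.degrees(y0)-w+180)%360-180,2))
E
python3 plan.py 642 225.3 200 89.5
```

```text
t 0.3 pos [ 153.5 -579.9  249.9] rot [-180.    -0.    14.8] gap 85.2 F [ 0.2 -0.5 -0.7]
lin mm [ 678.2 -653.4   49.9] rotz -74.67
```

Emit:
servo_tool:
  fingers: [0.055,0.055,0.055,0.055,0.055,0.055,0.055,0.055,0.055,0.055]
  linear:
    - [0.034,-0.033,0]
    - [0.068,-0.065,0]
    - [0.102,-0.098,0]
    - [0.136,-0.131,0]
    - [0.17,-0.163,0]
    - [0.204,-0.196,0]
    - [0.238,-0.229,0]
    - [0.272,-0.262,0]
    - [0.306,-0.295,0]
    - [0.34,-0.327,0]
  rotation:
    - [0,0,-7]
    - [0,0,-14]
    - [0,0,-21]
    - [0,0,-28]
    - [0,0,-35]
    - [0,0,-42]
    - [0,0,-49]
    - [0,0,-56]
    - [0,0,-63]
    - [0,0,-70]
  force: 40

```text
time: 1.3
tool_pos: [399.2, -175.1, 250.6]
tcp_rot: [180.0, 0.0, 85.1]
ft_force: [0.4, -0.7, 0.4]
finger_gap: 54.4
grip_force: 0.0
```

```bash
python3 plan.py 642 225.3 200 89.5
```

```text
t 1.3 pos [ 399.2 -175.1  250.6] rot [180.    0.   85.1] gap 54.4 F [ 0.4 -0.7  0.4]
lin mm [419.7 207.8  50.6] rotz -4.39
```

Emit:
servo_tool:
  fingers: [0.055,0.055,0.055,0.055,0.055,0.055,0.055,0.055,0.055,0.055]
  linear:
    - [0.05,0.024,0]
    - [0.1,0.049,0.01]
    - [0.15,0.074,0.015]
    - [0.2,0.099,0.02]
    - [0.25,0.124,0.025]
    - [0.3,0.149,0.03]
    - [0.34,0.168,0.04]
    - [0.38,0.188,0.045]
    - [0.42,0.208,0.05]
    - [0.42,0.208,0.05]
  rotation:
    - [0,0,-4.4]
    - [0,0,-4.4]
    - [0,0,-4.4]
    - [0,0,-4.4]
    - [0,0,-4.4]
    - [0,0,-4.4]
    - [0,0,-4.4]
    - [0,0,-4.4]
    - [0,0,-4.4]
    - [0,0,-4.4]

```text
time: 2.3
tool_pos: [644.1, 226.5, 198.6]
tcp_rot: [-179.9, -0.0, 89.4]
ft_force: [-0.7, -1.2, -0.5]
finger_gap: 55.0
grip_force: 0.0
```

```bash
python3 plan.py 642 225.3 114 89.5
```

```text
t 2.3 pos [644.1 226.5 198.6] rot [-179.9   -0.    89.4] gap 55.0 F [-0.7 -1.2 -0.5]
lin mm [-1.2 -2.1 84.6] rotz -0.13
```

Emit:
servo_tool:
  fingers: [0.055,0.055,0.055,0.055,0.055,0.055]
  linear:
    - [0,0,0]
    - [0,0,0.03]
    - [0,0,0.055]
    - [0,0,0.07]
    - [0,0,0.07]
    - [0,0,0.07]
  rotation:
    - [0,0,0]
    - [0,0,0]
    - [0,0,0]
    - [0,0,0]
    - [0,0,0]
    - [0,0,0]

```text
time: 2.9
tool_pos: [643.8, 222.2, 131.1]
tcp_rot: [180.0, -0.0, 89.2]
ft_force: [0.2, -0.7, -0.1]
finger_gap: 55.0
grip_force: 0.0
```

```bash
python3 plan.py 642 225.3 113 89.5
python3 - <<'E'
from h import *
d=r.snapshot("scene");cv2.imwrite("pics/g1.png",crop(d,201,220,100,75,6))
E
```

```text
t 2.9 pos [643.8 222.2 131.1] rot [180.   -0.   89.2] gap 55.0 F [ 0.2 -0.7 -0.1]
lin mm [ 3.  -1.8 18.1] rotz -0.3
```

View pics/g1.png

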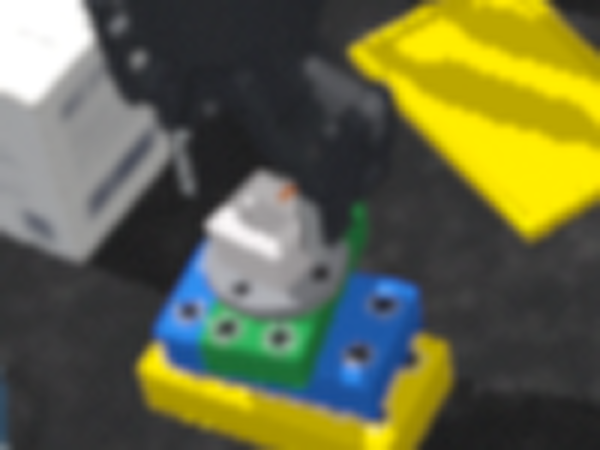

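The view shows the fingers straddling the hub at (270,215), with the near finger at (350,170). I'll correct, go down and close.

Emit:
servo_tool:
  fingers: [0.055,0.055,0.055,0.04,0.03,0.025,0.025,0.025]
  linear:
    - [0.003,-0.002,0.009]
    - [0.003,-0.002,0.017]
    - [0.003,-0.002,0.017]
    - [0.003,-0.002,0.017]
    - [0.003,-0.002,0.017]
    - [0.003,-0.002,0.017]
    - [0.003,-0.002,0.017]
    - [0.003,-0.002,0.017]
  rotation:
    - [0,0,0]
    - [0,0,0]
    - [0,0,0]
    - [0,0,0]
    - [0,0,0]
    - [0,0,0]
    - [0,0,0]
    - [0,0,0]
  force: 40

```text
time: 3.75
tool_pos: [641.7, 225.7, 113.4]
tcp_rot: [180.0, -0.0, 89.2]
ft_force: [0.5, 0.1, 0.8]
finger_gap: 33.2
grip_force: 41.3
```

```bash
python3 plan.py 642 225.3 180 89.5
```

```text
t 3.75 pos [641.7 225.7 113.4] rot [180.   -0.   89.2] gap 33.2 F [0.5 0.1 0.8]
lin mm [ -0.4   0.3 -66.6] rotz -0.28
```

Emit:
servo_tool:
  fingers: [0.025,0.025,0.025,0.025,0.025,0.025]
  linear:
    - [0,0,-0.015]
    - [0,0,-0.035]
    - [0,0,-0.06]
    - [0,0,-0.08]
    - [0,0,-0.09]
    - [0,0,-0.09]
  rotation:
    - [0,0,0]
    - [0,0,0]
    - [0,0,0]
    - [0,0,0]
    - [0,0,0]
    - [0,0,0]

```text
time: 4.35
tool_pos: [642.8, 226.0, 206.3]
tcp_rot: [179.8, -0.1, 89.2]
ft_force: [1.1, 0.0, -1.0]
finger_gap: 33.3
grip_force: 41.1
```

```bash
python3 plan.py 449 -109.5 200 -5
```

```text
t 4.35 pos [642.8 226.  206.3] rot [ 1.798e+02 -1.000e-01  8.920e+01] gap 33.3 F [ 1.1  0.  -1. ]
lin mm [-338.1 -189.3    6.3] rotz 94.23
```

Emit:
servo_tool:
  fingers: [0.025,0.025,0.025,0.025,0.025,0.025,0.025,0.025,0.025,0.025]
  linear:
    - [-0.015,-0.009,0]
    - [-0.04,-0.023,0]
    - [-0.07,-0.04,0]
    - [-0.1,-0.056,0]
    - [-0.135,-0.075,0]
    - [-0.17,-0.094,0]
    - [-0.205,-0.114,0]
    - [-0.24,-0.134,0]
    - [-0.275,-0.154,0]
    - [-0.305,-0.171,0]
  rotation:
    - [0,0,5]
    - [0,0,13]
    - [0,0,21]
    - [0,0,29]
    - [0,0,37]
    - [0,0,45]
    - [0,0,53]
    - [0,0,61]
    - [0,0,69]
    - [0,0,77]

```text
time: 5.35
tool_pos: [464.6, -78.2, 201.9]
tcp_rot: [-180.0, 0.1, 11.9]
ft_force: [0.3, -0.2, -1.5]
finger_gap: 33.1
grip_force: 41.2
```

```bash
python3 plan.py 449 -109.5 140 -5
```

```text
t 5.35 pos [464.6 -78.2 201.9] rot [-1.80e+02  1.00e-01  1.19e+01] gap 33.1 F [ 0.3 -0.2 -1.5]
lin mm [-21.7  27.4  61.9] rotz 16.88
```

Emit:
servo_tool:
  fingers: [0.025,0.025,0.025,0.025,0.025,0.025,0.025,0.025]
  linear:
    - [-0.015,0.018,0]
    - [-0.022,0.027,0.01]
    - [-0.022,0.027,0.03]
    - [-0.022,0.027,0.045]
    - [-0.022,0.027,0.057]
    - [-0.022,0.027,0.062]
    - [-0.022,0.027,0.062]
    - [-0.022,0.027,0.062]
  rotation:
    - [0,0,8]
    - [0,0,14]
    - [0,0,16.9]
    - [0,0,16.9]
    - [0,0,16.9]
    - [0,0,16.9]
    - [0,0,16.9]
    - [0,0,16.9]

```text
time: 6.15
tool_pos: [451.0, -108.0, 141.7]
tcp_rot: [180.0, -0.0, -4.7]
ft_force: [0.3, -0.3, -0.7]
finger_gap: 33.4
grip_force: 41.2
```

```bash
python3 plan.py 449 -109.5 105 -5
python3 - <<'E'
from h import *
t=r.snapshot("top");s=r.snapshot("scene")
cv2.imwrite("pics/m1.png",np.hstack([crop(s,320,175,66,80,6),crop(t,307,215,66,80,6)]))
E
```

```text
t 6.15 pos [ 451.  -108.   141.7] rot [180.   -0.   -4.7] gap 33.4 F [ 0.3 -0.3 -0.7]
lin mm [-1.9  1.7 36.7] rotz 0.35
```

View pics/m1.png

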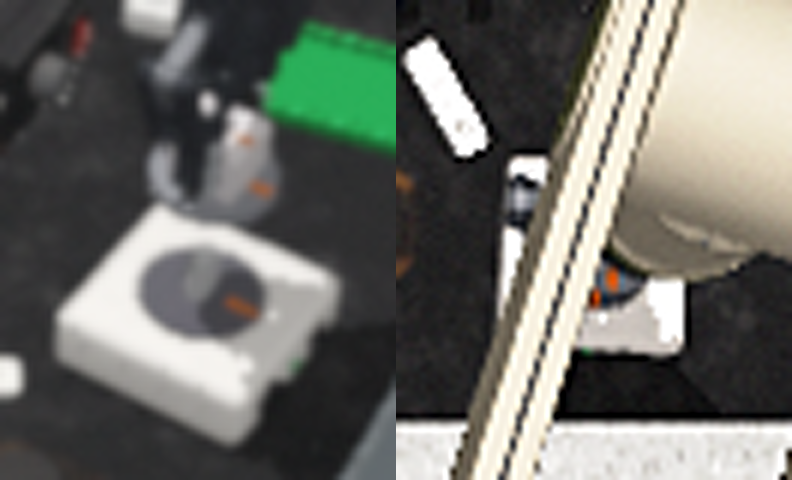

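The scene crop shows the head held above the mixer with its orange mark (260,188) on the same side as the mixer's bar (240,305). I'll lower it to just above the shaft.

Emit:
servo_tool:
  fingers: [0.025,0.025,0.025,0.025,0.025,0.025,0.025,0.025]
  linear:
    - [-0.002,0.002,0.01]
    - [-0.002,0.002,0.022]
    - [-0.002,0.002,0.033]
    - [-0.002,0.002,0.037]
    - [-0.002,0.002,0.037]
    - [-0.002,0.002,0.037]
    - [-0.002,0.002,0.037]
    - [-0.002,0.002,0.037]
  rotation:
    - [0,0,0]
    - [0,0,0]
    - [0,0,0]
    - [0,0,0]
    - [0,0,0]
    - [0,0,0]
    - [0,0,0]
    - [0,0,0]

```text
time: 7.05
tool_pos: [449.0, -110.0, 104.8]
tcp_rot: [180.0, -0.1, -4.7]
ft_force: [0.1, -0.4, -0.1]
finger_gap: 33.2
grip_force: 41.2
```

```bash
python3 plan.py 449 -109.5 105 -5
python3 - <<'E'
from h import *
import time
s=r.snapshot("scene");t=r.snapshot("top")
# predicted pixel of bore centre at underside/hub and mixer features
S=r.sense();print(np.round(S["tool_pos"],1),S["time"])
for n,d,mu in(("scene",s,(320,185)),("top",t,(307,218))):
    o=orange(d,*mu,35);print(n,o.tolist())
h=cv2.cvtColor(s["frame"],cv2.COLOR_RGB2HSV)
cv2.imwrite("pics/m2.png",np.hstack([crop(s,320,178,40,50,10),crop(t,307,215,40,50,10)]))
E
```

```text
t 7.05 pos [ 449.  -110.   104.8] rot [ 1.8e+02 -1.0e-01 -4.7e+00] gap 33.2 F [ 0.1 -0.4 -0.1]
lin mm [-0.  -0.5 -0.2] rotz 0.33
[ 448.9 -110.   104.7] 7.15
scene [[329, 175]]
top [[308, 222], [309, 222], [308, 223], [309, 223], [308, 224], [309, 224]]
```

View pics/m2.png

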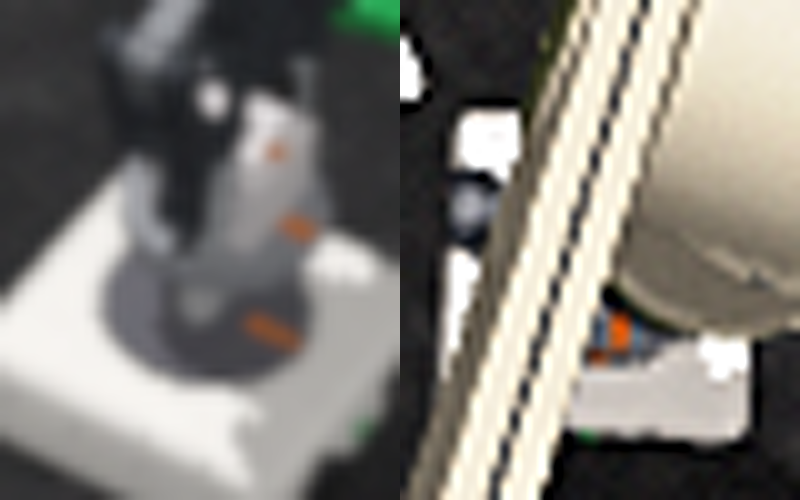

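The crop shows the disc just above the shaft tip (200,300), with the disc's orange mark at (300,230) and the mixer's bar at (272,332). A quick numeric check comes next.

Run:
```python
from h import *
s=r.snapshot("scene");t=r.snapshot("top")
print("disc mark",cast(s,[[329.55,175.55]],85.4).round(1),"mixer bar",cast(s,[[326.75,185.75]],42.5).round(1))
print("top: disc mark",cast(t,[[308.6,223]],85.4).round(1), "bar", cast(t,[[306.5,225.5]],42.5).round(1))
```

```text
disc mark [[ 425.7 -108.5   85.4]] mixer bar [[ 428.9 -108.4   42.5]]
top: disc mark [[ 424.3 -107.4   85.4]] bar [[ 419.8 -106.4   42.5]]
```

Emit:
servo_tool:
  fingers: [0.025,0.025,0.025,0.025]
  linear:
    - [0,0,0.004]
    - [0,0,0.008]
    - [0,0,0.011]
    - [0,0,0.011]
  rotation:
    - [0,0,0]
    - [0,0,0]
    - [0,0,0]
    - [0,0,0]

```text
time: 7.65
tool_pos: [448.6, -109.9, 92.8]
tcp_rot: [180.0, -0.0, -4.7]
ft_force: [1.4, -0.6, -2.1]
finger_gap: 33.3
grip_force: 41.0
```

Emit:
servo_tool:
  fingers: [0.025,0.025,0.025,0.025,0.025]
  linear:
    - [0,0,0.003]
    - [0,0,0.006]
    - [0,0,0.009]
    - [0,0,0.012]
    - [0,0,0.012]
  rotation:
    - [0,0,0]
    - [0,0,0]
    - [0,0,0]
    - [0,0,0]
    - [0,0,0]

```text
time: 8.15
tool_pos: [448.8, -110.0, 81.0]
tcp_rot: [180.0, -0.0, -4.7]
ft_force: [3.9, -2.2, -3.3]
finger_gap: 33.3
grip_force: 40.9
```

Emit:
servo_tool:
  fingers: [0.025,0.025,0.025,0.025,0.025,0.025]
  linear:
    - [0.0005,0.0003,0.003]
    - [0.0005,0.0003,0.006]
    - [0.0005,0.0003,0.008]
    - [0.0005,0.0003,0.0095]
    - [0.0005,0.0003,0.0105]
    - [0.0005,0.0003,0.0105]
  rotation:
    - [0,0,0]
    - [0,0,0]
    - [0,0,0]
    - [0,0,0]
    - [0,0,0]
    - [0,0,0]

```text
time: 8.75
tool_pos: [449.0, -110.2, 71.3]
tcp_rot: [-180.0, 0.0, -4.7]
ft_force: [-2.9, 1.9, 7.0]
finger_gap: 33.3
grip_force: 42.1
```

Emit:
servo_tool:
  fingers: [0.04,0.055,0.055,0.055,0.055,0.055,0.055,0.055,0.055,0.055]
  linear:
    - [0,0,0]
    - [0,0,0]
    - [0,0,0]
    - [0,0,0]
    - [0,0,-0.01]
    - [0,0,-0.03]
    - [0,0,-0.06]
    - [0,0,-0.1]
    - [0,0,-0.14]
    - [0,0,-0.14]
  rotation:
    - [0,0,0]
    - [0,0,0]
    - [0,0,0]
    - [0,0,0]
    - [0,0,0]
    - [0,0,0]
    - [0,0,0]
    - [0,0,0]
    - [0,0,0]
    - [0,0,0]

```text
time: 9.75
tool_pos: [452.4, -111.4, 218.4]
tcp_rot: [179.8, -0.6, -4.7]
ft_force: [1.2, -0.2, 0.2]
finger_gap: 54.8
grip_force: 0.0
```

Run:
```python
from h import *
s=r.snapshot("scene");t=r.snapshot("top");k=.64
cv2.imwrite("pics/m3.png",np.hstack([crop(s,320,180,40,50,10),crop(t,208,165,40,50,10)]))
# green wells and blue in top view: dark spots bordered; print dark contours near the pile
g=cv2.cvtColor(t["frame"],cv2.COLOR_RGB2GRAY)
for c in ("green","blue","yellow"):
    for b in blobs(t,c,90,60,15):
        if np.hypot(*(b[:,0].mean(0)-(208,165)))<35: print(c,cv2.contourArea(b),b[:,0].mean(0))
h=cv2.cvtColor(t["frame"],cv2.COLOR_RGB2HSV);lo=(50,90,50)
m=cv2.inRange(h,lo,(75,255,255));m[:, :180]=0;m[:,240:]=0;m[:135]=0;m[190:]=0
p=cv2.convexHull(np.argwhere(m)[:,::-1].astype(np.int32))[:,0]
print("green hull rect@84",rect(cast(t,p,84)));print(cast(t,p,84)[:,:2].round().tolist())
```

```text
green 270.5 [207.14018692 159.90654206]
blue 138.5 [210.17777778 171.75555556]
blue 56.0 [205.5        149.76086957]
yellow 53.5 [207.58461538 178.15384615]
green hull rect@84 (array([638.1, 223.8]), array([90.3, 52.9]), -73.0)
[[626.0, 175.0], [622.0, 185.0], [602.0, 251.0], [602.0, 254.0], [609.0, 261.0], [630.0, 268.0], [643.0, 272.0], [647.0, 272.0], [650.0, 269.0], [674.0, 196.0], [674.0, 189.0], [667.0, 185.0], [643.0, 178.0], [629.0, 175.0]]
```

View pics/m3.png

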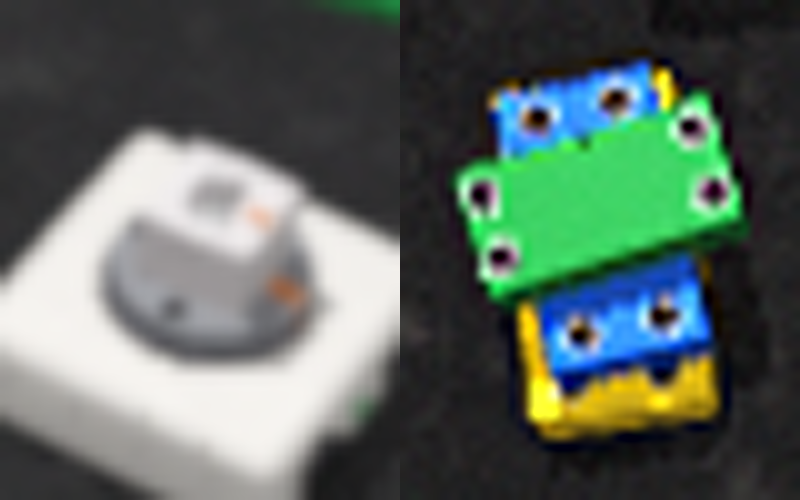

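The crops show the head seated with the shaft in its bore (left, hub at (225,200)). On the right the green block's wells and the blue block's wells are both clear. I'll use them for centre and yaw.

```bash
cat >> h.py <<'E'
def wells(d,o,k,pts,z):
    p=cast(d,np.array(pts)/k-.45+o,z)[:,:2];a=p[2:].mean(0)-p[:2].mean(0)
    return p.mean(0).round(1),round(float(np.degrees(np.arctan2(a[1],a[0]))),1),np.hypot(*a).round(1)
E
python3 - <<'E'
from h import *
t=r.snapshot("top");o=np.array([188,140])
print("green",wells(t,o,10,[[82,193],[100,257],[290,127],[312,190]],84))
print("blue",wells(t,o,10,[[138,117],[215,98],[180,332],[262,315]],58))
E
python3 plan.py 638 224 200 107
```

```text
green (array([640.8, 224.7]), -72.0, np.float64(73.3))
blue (array([639.9, 227.5]), -167.6, np.float64(78.1))
t 9.9 pos [ 449.  -110.2  211. ] rot [180.   -0.   -4.7] gap 55.1 F [ 0.3 -0.4 -0.8]
lin mm [ 161.1 -348.5   11. ] rotz -111.67
```

Emit:
servo_tool:
  fingers: [0.064,0.064,0.064,0.064,0.064,0.064,0.064,0.064,0.064,0.064]
  linear:
    - [0.016,-0.035,0]
    - [0.033,-0.07,0]
    - [0.05,-0.105,0]
    - [0.066,-0.14,0]
    - [0.082,-0.175,0]
    - [0.098,-0.21,0]
    - [0.115,-0.245,0]
    - [0.131,-0.28,0]
    - [0.147,-0.315,0]
    - [0.163,-0.35,0]
  rotation:
    - [0,0,-8]
    - [0,0,-16]
    - [0,0,-24]
    - [0,0,-32]
    - [0,0,-40]
    - [0,0,-48]
    - [0,0,-56]
    - [0,0,-64]
    - [0,0,-72]
    - [0,0,-80]

```text
time: 10.9
tool_pos: [639.4, 226.5, 208.1]
tcp_rot: [-179.8, 0.1, 75.7]
ft_force: [0.5, -0.1, 0.9]
finger_gap: 63.8
grip_force: 0.0
```

Emit:
servo_tool:
  fingers: [0.064,0.064,0.064,0.064,0.064,0.064,0.064,0.064]
  linear:
    - [0,0,0]
    - [0,0,0.01]
    - [0,0,0.03]
    - [0,0,0.05]
    - [0,0,0.07]
    - [0,0,0.08]
    - [0,0,0.08]
    - [0,0,0.08]
  rotation:
    - [0,0,-8]
    - [0,0,-16]
    - [0,0,-24]
    - [0,0,-32.7]
    - [0,0,-32.7]
    - [0,0,-32.7]
    - [0,0,-32.7]
    - [0,0,-32.7]

```text
time: 11.7
tool_pos: [639.8, 225.3, 130.6]
tcp_rot: [-179.9, -0.0, 108.0]
ft_force: [-0.7, 0.8, -0.1]
finger_gap: 64.4
grip_force: 0.0
```

```bash
python3 plan.py 640.5 224.7 84 108
```

```text
t 11.7 pos [639.8 225.3 130.6] rot [-179.9   -0.   108. ] gap 64.4 F [-0.7  0.8 -0.1]
lin mm [-0.8  0.5 46.6] rotz 0.0
```

Emit:
servo_tool:
  fingers: [0.064,0.064,0.064,0.064,0.055,0.045,0.04,0.04,0.04,0.04]
  linear:
    - [0,0.0005,0.02]
    - [0,0.0005,0.038]
    - [0,0.0005,0.0465]
    - [0,0.0005,0.0465]
    - [0,0.0005,0.0465]
    - [0,0.0005,0.0465]
    - [0,0.0005,0.0465]
    - [0,0.0005,0.0465]
    - [0,0.0005,0.0465]
    - [0,0.0005,0.0465]
  rotation:
    - [0,0,0]
    - [0,0,0]
    - [0,0,0]
    - [0,0,0]
    - [0,0,0]
    - [0,0,0]
    - [0,0,0]
    - [0,0,0]
    - [0,0,0]
    - [0,0,0]
  force: 40

```text
time: 12.7
tool_pos: [641.3, 225.7, 85.6]
tcp_rot: [179.9, 0.0, 108.0]
ft_force: [-0.1, -0.6, 5.4]
finger_gap: 45.2
grip_force: 41.8
```

Emit:
servo_tool:
  fingers: [0.04,0.04,0.04,0.04,0.04,0.04,0.04]
  linear:
    - [0,0,-0.01]
    - [0,0,-0.025]
    - [0,0,-0.045]
    - [0,0,-0.07]
    - [0,0,-0.095]
    - [0,0,-0.115]
    - [0,0,-0.115]
  rotation:
    - [0,0,0]
    - [0,0,0]
    - [0,0,0]
    - [0,0,0]
    - [0,0,0]
    - [0,0,0]
    - [0,0,0]

```text
time: 13.4
tool_pos: [642.6, 226.1, 204.9]
tcp_rot: [179.6, 0.0, 108.0]
ft_force: [1.0, 0.4, -0.6]
finger_gap: 45.3
grip_force: 41.1
```

```bash
python3 plan.py 449 -327.5 200 5
```

```text
t 13.4 pos [642.6 226.1 204.9] rot [179.6   0.  108. ] gap 45.3 F [ 1.   0.4 -0.6]
lin mm [-466.5 -355.5    4.9] rotz 103.03
```

Emit:
servo_tool:
  fingers: [0.04,0.04,0.04,0.04,0.04,0.04,0.04,0.04,0.04,0.04]
  linear:
    - [-0.015,-0.011,0]
    - [-0.04,-0.03,0]
    - [-0.07,-0.053,0]
    - [-0.1,-0.076,0]
    - [-0.13,-0.099,0]
    - [-0.16,-0.122,0]
    - [-0.19,-0.145,0]
    - [-0.22,-0.168,0]
    - [-0.25,-0.191,0]
    - [-0.28,-0.214,0]
  rotation:
    - [0,0,3]
    - [0,0,9]
    - [0,0,15]
    - [0,0,22]
    - [0,0,29]
    - [0,0,36]
    - [0,0,43]
    - [0,0,50]
    - [0,0,57]
    - [0,0,64]

```text
time: 14.4
tool_pos: [522.4, -108.1, 198.4]
tcp_rot: [-179.9, 0.0, 43.7]
ft_force: [1.6, -0.3, -1.1]
finger_gap: 44.7
grip_force: 41.1
```

```bash
python3 plan.py 449 -327.5 200 5
```

```text
t 14.4 pos [ 522.4 -108.1  198.4] rot [-179.9    0.    43.7] gap 44.7 F [ 1.6 -0.3 -1.1]
lin mm [-204.7  107.7   -1.6] rotz 38.74
```

Emit:
servo_tool:
  fingers: [0.04,0.04,0.04,0.04,0.04,0.04,0.04,0.04,0.04,0.04]
  linear:
    - [-0.03,0.016,0]
    - [-0.06,0.032,0]
    - [-0.09,0.048,0]
    - [-0.12,0.064,0]
    - [-0.15,0.08,0]
    - [-0.175,0.094,0]
    - [-0.195,0.104,0]
    - [-0.205,0.108,0.015]
    - [-0.205,0.108,0.04]
    - [-0.205,0.108,0.06]
  rotation:
    - [0,0,6]
    - [0,0,12]
    - [0,0,18]
    - [0,0,24]
    - [0,0,30]
    - [0,0,35]
    - [0,0,38.7]
    - [0,0,38.7]
    - [0,0,38.7]
    - [0,0,38.7]

```text
time: 15.4
tool_pos: [450.4, -326.3, 136.4]
tcp_rot: [-179.9, 0.1, 5.4]
ft_force: [-0.3, 1.0, -1.2]
finger_gap: 44.9
grip_force: 41.2
```

Emit:
servo_tool:
  fingers: [0.04,0.04,0.04,0.04,0.04,0.04]
  linear:
    - [0,0,0.02]
    - [0,0,0.04]
    - [0,0,0.06]
    - [0,0,0.07]
    - [0,0,0.07]
    - [0,0,0.07]
  rotation:
    - [0,0,0]
    - [0,0,0]
    - [0,0,0]
    - [0,0,0]
    - [0,0,0]
    - [0,0,0]

```text
time: 16.0
tool_pos: [451.4, -326.8, 69.3]
tcp_rot: [-180.0, 0.0, 5.4]
ft_force: [0.2, -0.8, -0.2]
finger_gap: 45.3
grip_force: 41.1
```

```bash
python3 plan.py 449 -327.5 30 5
python3 - <<'E'
from h import *
s=r.snapshot("scene");cv2.imwrite("pics/p1.png",crop(s,345,150,70,70,8))
E
```

```text
t 16.0 pos [ 451.4 -326.8   69.3] rot [-180.     0.     5.4] gap 45.3 F [ 0.2 -0.8 -0.2]
lin mm [-2.5  0.5 39.3] rotz 0.38
```

View pics/p1.png

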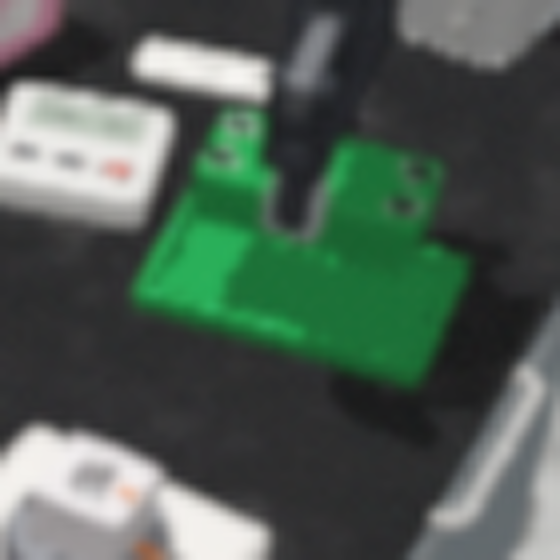

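The block hangs level above the green tray, with the finger tip at (295,225), above the block's underside. I'll lower it to the floor in small steps.

Emit:
servo_tool:
  fingers: [0.04,0.04,0.04,0.04,0.04,0.04,0.04]
  linear:
    - [-0.0025,0.0005,0.015]
    - [-0.0025,0.0005,0.027]
    - [-0.0025,0.0005,0.033]
    - [-0.0025,0.0005,0.036]
    - [-0.0025,0.0005,0.038]
    - [-0.0025,0.0005,0.0385]
    - [-0.0025,0.0005,0.0385]
  rotation:
    - [0,0,0]
    - [0,0,0]
    - [0,0,0]
    - [0,0,0]
    - [0,0,0]
    - [0,0,0]
    - [0,0,0]

```text
time: 16.75
tool_pos: [449.1, -328.0, 31.1]
tcp_rot: [180.0, -0.0, 5.3]
ft_force: [-0.7, -0.5, -0.5]
finger_gap: 45.0
grip_force: 41.1
```

Emit:
servo_tool:
  fingers: [0.04,0.04,0.04,0.04]
  linear:
    - [0,0,0.0007]
    - [0,0,0.0014]
    - [0,0,0.002]
    - [0,0,0.002]
  rotation:
    - [0,0,0]
    - [0,0,0]
    - [0,0,0]
    - [0,0,0]

```text
time: 17.15
tool_pos: [449.3, -328.2, 30.5]
tcp_rot: [180.0, -0.0, 5.3]
ft_force: [-5.5, 3.8, 13.0]
finger_gap: 45.2
grip_force: 42.8
```

Contact felt. Release and retreat.

Emit:
servo_tool:
  fingers: [0.05,0.06,0.065,0.065,0.065,0.065,0.065,0.065,0.065,0.065]
  linear:
    - [0,0,-0.001]
    - [0,0,-0.001]
    - [0,0,-0.001]
    - [0,0,-0.001]
    - [0,0,-0.015]
    - [0,0,-0.045]
    - [0,0,-0.09]
    - [0,0,-0.13]
    - [0,0,-0.17]
    - [0,0,-0.17]
  rotation:
    - [0,0,0]
    - [0,0,0]
    - [0,0,0]
    - [0,0,0]
    - [0,0,0]
    - [0,0,0]
    - [0,0,0]
    - [0,0,0]
    - [0,0,0]
    - [0,0,0]

```text
time: 18.15
tool_pos: [451.8, -330.4, 207.6]
tcp_rot: [179.5, -0.5, 5.3]
ft_force: [0.6, -1.6, -0.1]
finger_gap: 65.4
grip_force: 0.0
```

```bash
python3 - <<'E'
from h import *
s=r.snapshot("scene");t=r.snapshot("top")
cv2.imwrite("pics/p2.png",np.hstack([crop(s,345,150,40,50,10),crop(t,208,165,40,50,10)]))
E
python3 plan.py 640 227.5 200 12
```

```text
t 18.25 pos [ 449.7 -328.5  201.4] rot [179.8  -0.2   5.3] gap 64.8 F [ 0.5  0.4 -0.7]
lin mm [ 241.1 -536.     1.4] rotz -6.67
```

View pics/p2.png

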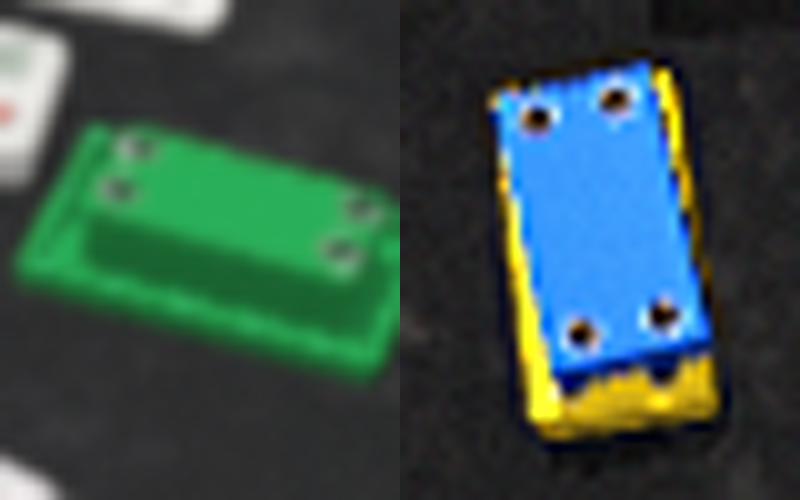

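Green lies flat inside its tray (block spanning (90,130)–(400,280)). The blue wells are unchanged, so blue is at (640,227.5) with yaw 12.4°.

Emit:
servo_tool:
  fingers: [0.074,0.074,0.074,0.074,0.074,0.074,0.074,0.074,0.074,0.074]
  linear:
    - [0.018,-0.04,0]
    - [0.036,-0.08,0]
    - [0.054,-0.12,0]
    - [0.072,-0.16,0]
    - [0.09,-0.2,0]
    - [0.108,-0.24,0]
    - [0.126,-0.28,0]
    - [0.144,-0.32,0]
    - [0.162,-0.36,0]
    - [0.18,-0.4,0]
  rotation:
    - [0,0,-1]
    - [0,0,-2]
    - [0,0,-3]
    - [0,0,-4]
    - [0,0,-5]
    - [0,0,-6]
    - [0,0,-7]
    - [0,0,-7]
    - [0,0,-7]
    - [0,0,-7]

```text
time: 19.25
tool_pos: [590.2, 88.9, 197.1]
tcp_rot: [-180.0, 0.2, 12.3]
ft_force: [0.3, 0.1, -0.8]
finger_gap: 74.3
grip_force: 0.0
```

```bash
python3 plan.py 640 227.5 110 12.4
```

```text
t 19.25 pos [590.2  88.9 197.1] rot [-180.     0.2   12.3] gap 74.3 F [ 0.3  0.1 -0.8]
lin mm [  78.3 -124.7   87.1] rotz -0.07
```

Emit:
servo_tool:
  fingers: [0.074,0.074,0.074,0.074,0.074,0.074,0.074,0.074,0.074,0.074]
  linear:
    - [0.02,-0.032,0]
    - [0.04,-0.064,0]
    - [0.06,-0.095,0]
    - [0.072,-0.115,0]
    - [0.078,-0.125,0.01]
    - [0.078,-0.125,0.035]
    - [0.078,-0.125,0.06]
    - [0.078,-0.125,0.08]
    - [0.078,-0.125,0.087]
    - [0.078,-0.125,0.087]
  rotation:
    - [0,0,0]
    - [0,0,0]
    - [0,0,0]
    - [0,0,0]
    - [0,0,0]
    - [0,0,0]
    - [0,0,0]
    - [0,0,0]
    - [0,0,0]
    - [0,0,0]

```text
time: 20.25
tool_pos: [638.8, 224.8, 109.0]
tcp_rot: [180.0, 0.3, 12.3]
ft_force: [0.8, 0.1, 0.6]
finger_gap: 73.8
grip_force: 0.0
```

```bash
python3 plan.py 640 227.5 57.5 12.4
```

```text
t 20.25 pos [638.8 224.8 109. ] rot [180.    0.3  12.3] gap 73.8 F [0.8 0.1 0.6]
lin mm [ 1.7 -2.3 51.5] rotz -0.1
```

Emit:
servo_tool:
  fingers: [0.074,0.074,0.074,0.074,0.065,0.055,0.05,0.05,0.05,0.05]
  linear:
    - [0.0015,-0.002,0.02]
    - [0.0015,-0.002,0.04]
    - [0.0015,-0.002,0.051]
    - [0.0015,-0.002,0.051]
    - [0.0015,-0.002,0.051]
    - [0.0015,-0.002,0.051]
    - [0.0015,-0.002,0.051]
    - [0.0015,-0.002,0.051]
    - [0.0015,-0.002,0.051]
    - [0.0015,-0.002,0.051]
  rotation:
    - [0,0,0]
    - [0,0,0]
    - [0,0,0]
    - [0,0,0]
    - [0,0,0]
    - [0,0,0]
    - [0,0,0]
    - [0,0,0]
    - [0,0,0]
    - [0,0,0]
  force: 45

```text
time: 21.25
tool_pos: [642.8, 228.5, 62.9]
tcp_rot: [-180.0, -0.2, 12.3]
ft_force: [-1.2, -0.4, 6.8]
finger_gap: 55.0
grip_force: 48.9
```

Emit:
servo_tool:
  fingers: [0.05,0.05,0.05,0.05,0.05,0.05,0.05]
  linear:
    - [0,0,-0.01]
    - [0,0,-0.025]
    - [0,0,-0.045]
    - [0,0,-0.07]
    - [0,0,-0.095]
    - [0,0,-0.115]
    - [0,0,-0.115]
  rotation:
    - [0,0,0]
    - [0,0,0]
    - [0,0,0]
    - [0,0,0]
    - [0,0,0]
    - [0,0,0]
    - [0,0,0]

```text
time: 21.95
tool_pos: [643.9, 228.9, 181.6]
tcp_rot: [-180.0, -0.5, 12.3]
ft_force: [1.3, -0.3, -0.6]
finger_gap: 54.6
grip_force: 48.1
```

```bash
python3 plan.py 447 307.4 170 -1.4
```

```text
t 21.95 pos [643.9 228.9 181.6] rot [-180.    -0.5   12.3] gap 54.6 F [ 1.3 -0.3 -0.6]
lin mm [-175.6 -118.7   11.6] rotz 13.73
```

Emit:
servo_tool:
  fingers: [0.05,0.05,0.05,0.05,0.05,0.05,0.05,0.05,0.05,0.05]
  linear:
    - [-0.012,-0.008,0]
    - [-0.035,-0.024,0]
    - [-0.06,-0.041,0]
    - [-0.085,-0.058,0]
    - [-0.11,-0.075,0]
    - [-0.135,-0.092,0]
    - [-0.157,-0.107,0]
    - [-0.17,-0.115,0]
    - [-0.176,-0.119,0]
    - [-0.176,-0.119,0]
  rotation:
    - [0,0,2]
    - [0,0,4]
    - [0,0,6]
    - [0,0,8]
    - [0,0,10]
    - [0,0,12]
    - [0,0,13.7]
    - [0,0,13.7]
    - [0,0,13.7]
    - [0,0,13.7]

```text
time: 22.95
tool_pos: [443.9, 307.0, 175.7]
tcp_rot: [180.0, -0.0, -1.3]
ft_force: [-0.0, 0.2, -1.4]
finger_gap: 54.9
grip_force: 48.0
```

Emit:
servo_tool:
  fingers: [0.05,0.05,0.05,0.05,0.05,0.05,0.05,0.05]
  linear:
    - [0,0,0.015]
    - [0,0,0.04]
    - [0,0,0.065]
    - [0,0,0.09]
    - [0,0,0.11]
    - [0,0,0.115]
    - [0,0,0.115]
    - [0,0,0.115]
  rotation:
    - [0,0,0]
    - [0,0,0]
    - [0,0,0]
    - [0,0,0]
    - [0,0,0]
    - [0,0,0]
    - [0,0,0]
    - [0,0,0]

```text
time: 23.75
tool_pos: [445.1, 306.9, 61.5]
tcp_rot: [-180.0, -0.1, -1.4]
ft_force: [-0.8, -0.3, -0.4]
finger_gap: 54.8
grip_force: 48.0
```

```bash
python3 plan.py 447 307.4 40 -1.4
python3 - <<'E'
from h import *
s=r.snapshot("scene");t=r.snapshot("top");cv2.imwrite("pics/p3.png",np.hstack([crop(s,245,285,80,70,6),crop(t,208,165,40,70,6)]))
E
```

```text
t 23.75 pos [445.1 306.9  61.5] rot [-1.8e+02 -1.0e-01 -1.4e+00] gap 54.8 F [-0.8 -0.3 -0.4]
lin mm [ 1.9 -0.5 21.5] rotz 0.0
```

View pics/p3.png

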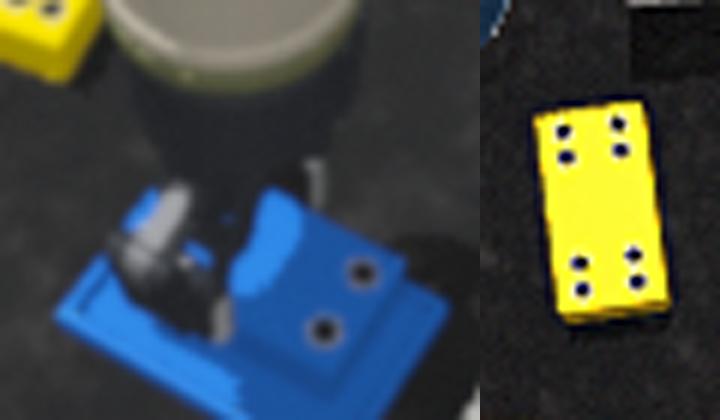

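The blue block is level above its tray (wells at (362,272) and (322,330)). The yellow block's wells are clear on the right. I'll lower in steps.

Emit:
servo_tool:
  fingers: [0.05,0.05,0.05,0.05,0.05,0.05]
  linear:
    - [0.002,-0.0005,0.01]
    - [0.002,-0.0005,0.019]
    - [0.002,-0.0005,0.024]
    - [0.002,-0.0005,0.026]
    - [0.002,-0.0005,0.026]
    - [0.002,-0.0005,0.026]
  rotation:
    - [0,0,0]
    - [0,0,0]
    - [0,0,0]
    - [0,0,0]
    - [0,0,0]
    - [0,0,0]

```text
time: 24.45
tool_pos: [445.8, 307.1, 35.9]
tcp_rot: [180.0, 0.1, -1.4]
ft_force: [-8.1, -6.2, 17.1]
finger_gap: 54.3
grip_force: 50.1
```

Emit:
servo_tool:
  fingers: [0.06,0.07,0.075,0.075,0.075,0.075,0.075,0.075,0.075,0.075]
  linear:
    - [0,0,-0.001]
    - [0,0,-0.001]
    - [0,0,-0.001]
    - [0,0,-0.001]
    - [0,0,-0.015]
    - [0,0,-0.045]
    - [0,0,-0.085]
    - [0,0,-0.12]
    - [0,0,-0.15]
    - [0,0,-0.15]
  rotation:
    - [0,0,0]
    - [0,0,0]
    - [0,0,0]
    - [0,0,0]
    - [0,0,0]
    - [0,0,0]
    - [0,0,0]
    - [0,0,0]
    - [0,0,0]
    - [0,0,0]

```text
time: 25.45
tool_pos: [449.0, 308.9, 191.8]
tcp_rot: [-179.7, -0.5, -1.4]
ft_force: [1.2, 0.1, 0.7]
finger_gap: 75.3
grip_force: 0.0
```

```bash
python3 - <<'E'
from h import *
s=r.snapshot("scene");t=r.snapshot("top");cv2.imwrite("pics/p4.png",np.hstack([crop(s,245,300,70,60,6),crop(s,202,250,60,60,6)]))
o=np.array([188,130]);P=np.array([(564,131),(618,123),(567,157),(621,149),(580,263),(634,254),(583,290),(637,282)])-(480,0)
a=cast(t,P/6-.4+o,30)[:,:2];v=a[:4].mean(0)-a[4:].mean(0);print("yellow wells",a.mean(0).round(1),np.degrees(np.arctan2(v[1],v[0])).round(1))
for b in blobs(t,"yellow"): print("top",b[:,0].mean(0).round(),*rect(cast(t,b[:,0],30)))
E
python3 plan.py 640 227 170 10
```

```text
yellow wells [637.2 230.6] 7.9
top [263. 162.] [644.   36.1] [150.1  92.9] -21.2
top [208. 164.] [637.4 231.2] [121.1  63.7] 8.1
t 25.55 pos [446.9 307.7 186.6] rot [-1.799e+02 -1.000e-01 -1.400e+00] gap 74.7 F [ 0.3  0.3 -0.5]
lin mm [195.   76.1  16.6] rotz -11.37
```

View pics/p4.png

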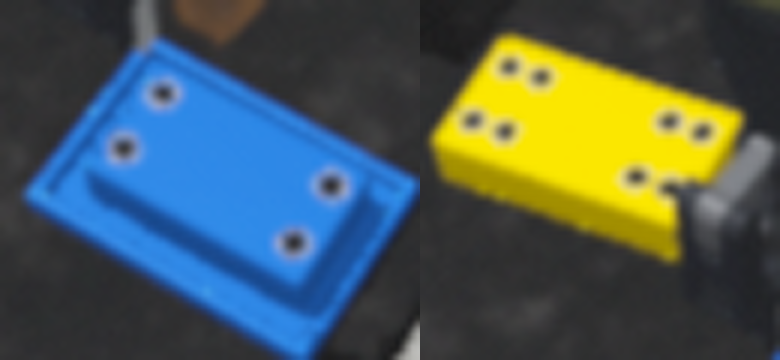

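Blue lies flat inside its tray. The yellow block is free on the bench at (637.3, 231), yaw 8°, and its measured size of 121×64 agrees with the spec.

```bash
python3 plan.py 637.3 231 110 8
python3 - <<'E'
from h import *
s=r.snapshot("scene");print(wells(s,np.array([210,270]),6,[(163,93),(124,148),(330,185),(293,243)],31))
E
```

```text
t 25.55 pos [446.9 307.7 186.6] rot [-1.799e+02 -1.000e-01 -1.400e+00] gap 74.7 F [ 0.3  0.3 -0.5]
lin mm [192.2  72.1  76.6] rotz -9.37
(array([444.3, 306.9]), 178.9, np.float64(77.8))
```

Emit:
servo_tool:
  fingers: [0.085,0.085,0.085,0.085,0.085,0.085,0.085,0.085,0.085,0.085]
  linear:
    - [0.04,0.016,0]
    - [0.08,0.032,0]
    - [0.12,0.046,0]
    - [0.16,0.062,0]
    - [0.185,0.07,0]
    - [0.192,0.072,0.015]
    - [0.192,0.072,0.035]
    - [0.192,0.072,0.055]
    - [0.192,0.072,0.075]
    - [0.192,0.072,0.075]
  rotation:
    - [0,0,-2]
    - [0,0,-4]
    - [0,0,-6]
    - [0,0,-8]
    - [0,0,-9.4]
    - [0,0,-9.4]
    - [0,0,-9.4]
    - [0,0,-9.4]
    - [0,0,-9.4]
    - [0,0,-9.4]

```text
time: 26.6
tool_pos: [632.0, 230.2, 103.3]
tcp_rot: [179.9, 0.6, 8.0]
ft_force: [-0.4, -0.0, -1.0]
finger_gap: 85.1
grip_force: 0.0
```

```bash
python3 plan.py 637.3 231 31 8
```

```text
t 26.6 pos [632.  230.2 103.3] rot [179.9   0.6   8. ] gap 85.1 F [-0.4 -0.  -1. ]
lin mm [ 5.4 -0.  72.3] rotz 0.03
```

Emit:
servo_tool:
  fingers: [0.085,0.085,0.085,0.085,0.085,0.085]
  linear:
    - [0,0,0]
    - [0,0,0.02]
    - [0,0,0.045]
    - [0,0,0.06]
    - [0,0,0.06]
    - [0,0,0.06]
  rotation:
    - [0,0,0]
    - [0,0,0]
    - [0,0,0]
    - [0,0,0]
    - [0,0,0]
    - [0,0,0]

```text
time: 27.2
tool_pos: [636.6, 230.9, 50.5]
tcp_rot: [-180.0, -0.0, 8.0]
ft_force: [-0.3, 0.1, 0.4]
finger_gap: 85.2
grip_force: 0.0
```

```bash
python3 plan.py 637.3 231 31 8
```

```text
t 27.2 pos [636.6 230.9  50.5] rot [-180.   -0.    8.] gap 85.2 F [-0.3  0.1  0.4]
lin mm [ 0.7  0.  19.5] rotz 0.03
```

Emit:
servo_tool:
  fingers: [0.085,0.085,0.085,0.075,0.065,0.058,0.058,0.058,0.058,0.058]
  linear:
    - [0.0005,0,0.01]
    - [0.0005,0,0.0195]
    - [0.0005,0,0.0195]
    - [0.0005,0,0.0195]
    - [0.0005,0,0.0195]
    - [0.0005,0,0.0195]
    - [0.0005,0,0.0195]
    - [0.0005,0,0.0195]
    - [0.0005,0,0.0195]
    - [0.0005,0,0.0195]
  rotation:
    - [0,0,0]
    - [0,0,0]
    - [0,0,0]
    - [0,0,0]
    - [0,0,0]
    - [0,0,0]
    - [0,0,0]
    - [0,0,0]
    - [0,0,0]
    - [0,0,0]
  force: 50

```text
time: 28.2
tool_pos: [637.4, 231.0, 31.1]
tcp_rot: [-180.0, -0.1, 8.0]
ft_force: [-0.3, 0.6, 5.5]
finger_gap: 62.6
grip_force: 56.9
```

Emit:
servo_tool:
  fingers: [0.058,0.058,0.058,0.058,0.058,0.058,0.058]
  linear:
    - [0,0,-0.01]
    - [0,0,-0.025]
    - [0,0,-0.045]
    - [0,0,-0.07]
    - [0,0,-0.09]
    - [0,0,-0.1]
    - [0,0,-0.1]
  rotation:
    - [0,0,0]
    - [0,0,0]
    - [0,0,0]
    - [0,0,0]
    - [0,0,0]
    - [0,0,0]
    - [0,0,0]

```text
time: 28.9
tool_pos: [638.2, 231.2, 133.1]
tcp_rot: [-180.0, -0.2, 8.0]
ft_force: [1.0, -0.5, -2.0]
finger_gap: 62.4
grip_force: 56.1
```

```bash
python3 plan.py 649.7 36.3 130 -21.5
```

```text
t 28.9 pos [638.2 231.2 133.1] rot [-180.    -0.2    8. ] gap 62.4 F [ 1.  -0.5 -2. ]
lin mm [-15.8 194.6   3.1] rotz 29.53
```

Emit:
servo_tool:
  fingers: [0.058,0.058,0.058,0.058,0.058,0.058,0.058,0.058,0.058,0.058]
  linear:
    - [-0.001,0.012,0]
    - [-0.003,0.035,0]
    - [-0.005,0.06,0]
    - [-0.007,0.085,0]
    - [-0.009,0.11,0]
    - [-0.011,0.135,0]
    - [-0.013,0.16,0]
    - [-0.015,0.18,0]
    - [-0.016,0.1945,0]
    - [-0.016,0.1945,0]
  rotation:
    - [0,0,3]
    - [0,0,6]
    - [0,0,10]
    - [0,0,14]
    - [0,0,18]
    - [0,0,22]
    - [0,0,26]
    - [0,0,29.5]
    - [0,0,29.5]
    - [0,0,29.5]

```text
time: 29.9
tool_pos: [647.7, 34.1, 129.1]
tcp_rot: [179.9, 0.1, -21.5]
ft_force: [0.1, -0.3, -2.4]
finger_gap: 62.8
grip_force: 56.0
```

Emit:
servo_tool:
  fingers: [0.058,0.058,0.058,0.058,0.058,0.058,0.058]
  linear:
    - [0,0,0]
    - [0,0,0.015]
    - [0,0,0.04]
    - [0,0,0.06]
    - [0,0,0.07]
    - [0,0,0.07]
    - [0,0,0.07]
  rotation:
    - [0,0,0]
    - [0,0,0]
    - [0,0,0]
    - [0,0,0]
    - [0,0,0]
    - [0,0,0]
    - [0,0,0]

```text
time: 30.6
tool_pos: [648.4, 36.5, 60.5]
tcp_rot: [-180.0, -0.0, -21.4]
ft_force: [0.4, -0.2, -2.4]
finger_gap: 62.6
grip_force: 56.0
```

```bash
python3 plan.py 649.7 36.3 35 -21.5
python3 - <<'E'
from h import *
s=r.snapshot("scene");cv2.imwrite("pics/p5.png",crop(s,237,190,80,70,6))
E
```

```text
t 30.6 pos [648.4  36.5  60.5] rot [-180.    -0.   -21.4] gap 62.6 F [ 0.4 -0.2 -2.4]
lin mm [ 1.3 -0.3 25.5] rotz 0.07
```

View pics/p5.png

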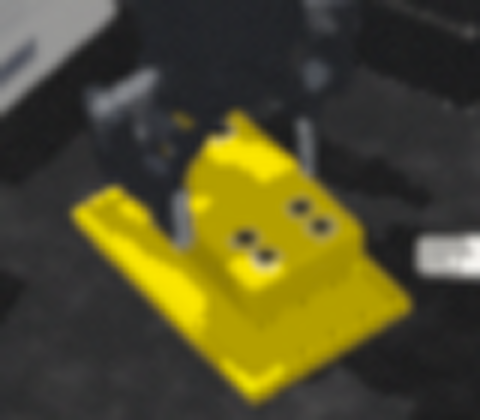

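The yellow block is level over its tray (wells at (245,240) and (320,225)). Lowering.

Emit:
servo_tool:
  fingers: [0.058,0.058,0.058,0.058,0.058,0.058,0.058]
  linear:
    - [0.001,0,0.01]
    - [0.001,0,0.019]
    - [0.001,0,0.023]
    - [0.001,0,0.025]
    - [0.001,0,0.026]
    - [0.001,0,0.027]
    - [0.001,0,0.027]
  rotation:
    - [0,0,0]
    - [0,0,0]
    - [0,0,0]
    - [0,0,0]
    - [0,0,0]
    - [0,0,0]
    - [0,0,0]

```text
time: 31.35
tool_pos: [649.5, 35.6, 34.1]
tcp_rot: [-180.0, -0.0, -21.5]
ft_force: [-2.2, 0.0, 3.7]
finger_gap: 62.3
grip_force: 56.6
```

Touching the floor. I'll release, retreat and check.

Emit:
servo_tool:
  fingers: [0.07,0.08,0.085,0.085,0.085,0.085,0.085,0.085,0.085,0.085]
  linear:
    - [0,0,0]
    - [0,0,0]
    - [0,0,0]
    - [0,0,0]
    - [0,0,-0.01]
    - [0,0,-0.03]
    - [0,0,-0.07]
    - [0,0,-0.11]
    - [0,0,-0.15]
    - [0,0,-0.19]
  rotation:
    - [0,0,0]
    - [0,0,0]
    - [0,0,0]
    - [0,0,0]
    - [0,0,0]
    - [0,0,0]
    - [0,0,0]
    - [0,0,0]
    - [0,0,0]
    - [0,0,0]

```text
time: 32.35
tool_pos: [649.0, 35.6, 225.9]
tcp_rot: [-180.0, -0.0, -21.5]
ft_force: [1.3, 0.3, 0.4]
finger_gap: 84.8
grip_force: 0.0
```

Emit:
servo_tool:
  fingers: [0.085,0.085,0.085,0.085,0.085]
  linear:
    - [0,0,0]
    - [0,0,0]
    - [0,0,0]
    - [0,0,0]
    - [0,0,0]
  rotation:
    - [0,0,0]
    - [0,0,0]
    - [0,0,0]
    - [0,0,0]
    - [0,0,0]

```text
time: 32.85
tool_pos: [648.3, 35.6, 221.6]
tcp_rot: [179.9, 0.1, -21.5]
ft_force: [-0.5, 0.1, -0.3]
finger_gap: 85.1
grip_force: 0.0
```

Run:
```python
from h import *
s=r.snapshot("scene");cv2.imwrite("pics/end.png",cv2.resize(s["frame"][90:340,130:420,::-1],(696,600),interpolation=cv2.INTER_CUBIC))
```

```text
(no output)
```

View pics/end.png

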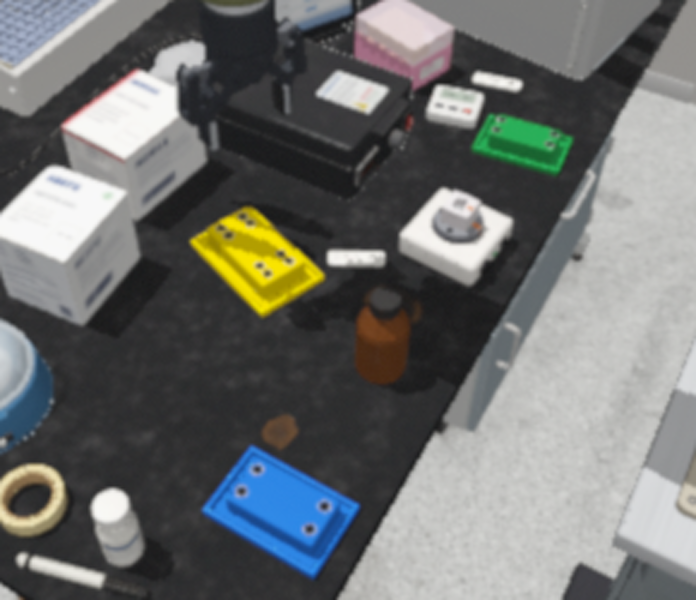

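The head is on the mixer (458,215), all three blocks lie flat in their trays (yellow (257,258), green (523,142), blue (282,510)), and both bottles are standing.

```bash
python3 -c "
from bench import r
print(r.hand_in())"
```

```text
the job is handed in; nothing more can be done
None
```

The job is handed in. The last camera view shows the mixer head seated on its shaft, the green, blue and yellow blocks flat in their trays, and both bottles standing; the hand-in call returned no verdict.

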